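# Mount the gilded-glass sample carriage on the inspection rail

### The arm

A 7-joint arm with a two-finger parallel gripper is mounted at the origin on the work surface. World frame = base frame: x ahead of the robot, y to its left, z up, the work surface at z = 0. Lengths are in m, angles in rad, forces in N, time in s.
With the tool pointing down it reaches from about 0.35 to 0.9 m from the base axis. Payload 19.9 kg.
Tool frame: the origin (TCP) lies between the finger pads; the fingertips stand 19 mm ahead of it and the grasp point (between the pads) is the TCP; z points along the fingers, y is the line along which they close (so a half turn about z gives the same grasp; the last joint's range is limited). The gripper opens to 94 mm and grips with 3 to 60 N. Pads are 16 mm wide; open, the fingers measure 119 mm over their backs; the gripper's body (75 mm by 177 mm) begins 78 mm behind the grasp point.
Start: joints at [-1.262, 0.417, -0.01, 1.614, 0.005, 1.111, -0.053], TCP at [0.214, 0.587, 0.224] pointing down, gripper open.
Joint ranges: [-2.81, 2.81], [-0.39, 2.02], [-1.27, 1.25], [0.06, 2.57], [-1.19, 4.33], [0.19, 2], [-2.82, 2.82]. Speed limits (rad/s): [1.89, 1.89, 2.39, 2.39, 3.01, 3.01, 3.01].

### API

Orientations are given as a 3x3 rotation matrix whose columns are the frame's x, y, z axes.
In Python, from rig import robot gives the robot as it stands. Calls block until the motion is done:
- robot.move_ptp(position, orientation): joint-space move of the TCP to a pose.
- robot.move_linear(position, velocity=0.15, frame=None, threshold=None): straight line of the TCP; frame=None keeps the orientation; velocity is the mean speed in m/s. With threshold (N) it stops when the force on the tool has changed by that much, and returns True; else False.
- robot.goto_joints(angles): joint-space move.
- robot.gripper_to(opening): finger opening in m; the grip force is fixed at half the most; returns when the fingers have stopped.
- robot.pause(seconds).
- robot.ik(position, orientation): joint angles nearest the present ones, or None.
- robot.get_state(): the state.
- robot.grab_frame(name): name is "side" or "top"; returns the picture (420x560x3 uint8, red, green, blue); there is no depth.
- robot.camera_info(name): a dict with "fx", "fy", "cx", "cy" (pixels), "rvec" (rotation vector, rad) and "tvec" (3), from world to camera coordinates, as OpenCV has them. Camera axes: x right, y down, z forward; pixel columns grow to the right and rows downward; lengths in m; the calibration is good to about 2 mm. A picture is of the moment at which its call begins. camera_info takes no time and is no camera call.
A pose or a line that the arm cannot do raises robot.PlanningError and nothing moves.
- robot.sign_off(): hands the job in; it is judged then, once.
The state is a dict: "time": time; "qpos": joint angles; "joint_vel": joint speeds; "effort": joint torques, N m; "ee_pos": TCP position; "tool_rot": TCP orientation; "force": force on the tool from outside, world axes, zero at the start; "moment": the same for the moment, N m; "opening": finger opening in m; "grasp_force": force on a finger pad.
Only numpy, scipy, OpenCV 4.12 (cv2) and the standard library are available. Lean on these libraries where they do the work, as an engineer would, in place of code of your own. Each camera call takes 0.05 s, during which the arm holds its last target. There are 200 camera calls.

### The job

Slide the sample carriage onto the dovetail rail from the rail's open end, without forcing or jamming it, and press it gently but fully home until it bears on the red stop's buffer screw. Then turn its orange side clamp knob clockwise (seen from above) as far as it goes, so that the carriage is locked there, and let go. Keep the knob slack until the carriage is home, and leave the jar, the moulding and the brush where they are.

Things in the scene. Friction and masses are not known exactly. Their poses are not given: they have to be found in the camera images.
- rail: Fixed inspection stand: green base 200 x 120 x 25 mm with an aluminium dovetail rail along its own x (from -100 to +100 mm), z up. Origin: centre of the base's underside, on the bench. Rail top 50 mm above the bench; section 28 mm wide at the foot, 44 mm at its widest (3 mm below the top), flanks 30 degrees off vertical. Open end at x = -100 mm.
- rail_mouth (a point): Middle of the rail's open end, at the rail's top (50 mm above the bench); axes as the rail: x runs along the rail inward, z up. The outer 15 mm of the rail taper by about 2 mm in width and height as a lead-in.
- stop: Fixed red stop block astride the rail, 16 mm long along the rail, 64 mm wide, top 9 mm over the rail's top, set 50 to 80 mm beyond the rail's middle. Origin: centre of its underside; axes as the rail's. A dark rigid buffer screw (7 mm thick) in the middle of its face (x = -8 mm) is what the carriage meets: it stands 1 to 11 mm out of the face, set differently each time and not measured.
- carriage_grip (a point): Loose sample carriage, about 0.5 kg: centre of its blue grip block (26 mm along x, 30 mm along y, 45 mm tall), to be held from above across its x faces. x forward (the end that meets the stop; on the rail it lies along the rail's x), z up. Skirts end 55 mm below this point. On the rail this point is 86 mm above the bench, over the rail's middle line.
- carriage_nose (a point): Centre of the front face of the carriage's dark steel plate, 35 mm ahead of and 31 mm below the grip block's centre; carriage axes. Plate 70 mm along x (the rear face is as far behind), 72 mm along y, 10 mm thick; its underside rests on the rail's top. Slanted cheeks below fit the dovetail with some 1.2 mm of play either side.
- knob_grip (a point): Centre of the knob's orange wing bar, on its vertical axis: bar 38 mm long (own x), 9 mm thick (y), 26 mm tall, on a 12 mm hub; 60 mm to the carriage's -y side of the grip block's centre, 1 mm below it. Bar's long axis: 0.75 rad anticlockwise (from above) of the carriage's x when fully slack, 0.75 rad clockwise when fully tight.
- knob (a joint): Clamp knob angle in rad: 0 fully slack (jaw drawn back), grows as it is turned clockwise seen from above, firm end stop at 1.5 (tight). It turns against about 0.16 N m of friction, to about 0.3 N m once the brass jaw presses on the rail (from about 1.1 rad on), and stays where it is left.
- size_jar: Bystander: amber glass jar with black cap, 56 mm diameter, 75 mm high. Origin: centre of underside.
- moulding: Bystander: gilded frame moulding sample 90 x 45 x 24 mm, lying. Origin: centre of underside.
- brush: Bystander: a brush lying on the bench along its own x, about 0.2 m long. Origin: centre of its underside.
- carriage: The same carriage: origin midway between its skirts' lower edges, 55 mm below the grip block's centre, same axes. At y = +29 mm stands a gold-leafed glass sample 60 mm long along x, 4 mm thick, its top 69 mm over this origin. At y = -60 mm is the knob, on an ear of the plate 44 mm along x reaching to y = -80 mm, its top 29 mm over this origin.
Things that resemble listed ones, but are neither listed nor needed, are in the scene too. There is more than one size of the carriage; the one meant has the size given above. There is more than one size of the rail; the one meant has the size given above.

How it is judged:
On the way, in this order (a step that is already met when the one before it is completed fails the run):
1. the carriage is threaded on the dovetail from the open end, its knob slack (x of carriage_grip in the frame of rail above -0.095 m and y of carriage_grip in the frame of rail between -0.006 and 0.006 m and z of carriage_grip in the frame of rail between 0.083 and 0.092 m and value of joint knob below 0.45 rad), for 0.1 s.
2. the carriage has been brought to bear on the stop's buffer screw (more than 3 N), its knob still slack (contact force between carriage and stop above 3 N and value of joint knob below 0.45 rad), for 0.1 s.
At the end, for the whole second after the job is handed in: The carriage is on the dovetail (within 6 mm of its middle line, parallel within 0.06 rad), its front at the stop's buffer screw (at most 12.5 mm from the block's face), the knob at 1.3 rad or more and gripping the rail (over 15 N), at rest and released (x of carriage_nose in the frame of stop between -0.0205 and -0.005 m and y of carriage_grip in the frame of rail between -0.006 and 0.006 m and z of carriage_grip in the frame of rail between 0.083 and 0.09 m and angle between the x axis of carriage_grip and the x axis of rail, either way round below 0.06 rad and value of joint knob above 1.3 rad and linear speed of carriage below 0.01 m/s and contact force between carriage and rail above 15 N); the robot touches nothing.
It fails at once if the carriage is rammed into the stop with more than 25 N (other than by a hand turning the knob) (contact force between carriage and stop above 25 N and horizontal distance between the grasp point and knob_grip above 0.03 m).
It fails at once if the carriage is forced or jammed against the rail with more than 35 N while it is being slid on (contact force between carriage and rail above 35 N and x of carriage_nose in the frame of stop below -0.021 m and value of joint knob below 0.45 rad).
It fails at once if the jar is moved more than 25 mm (distance of size_jar from where it was at the start of the episode above 0.025 m).
It fails at once if the moulding is moved more than 25 mm (distance of moulding from where it was at the start of the episode above 0.025 m).
It fails at once if the brush is moved more than 25 mm (distance of brush from where it was at the start of the episode above 0.025 m).
It also fails if it takes over 72 s, if anything falls off the work surface, if the arm or the gripper's body presses on something with over 40 N, if the wrist force passes 120 N, or if a joint passes its speed limit or range.

## Working session

There is one attempt and no reset: what is moved stays moved. The work goes in short steps, each a Python script; the robot and the scene stay as the last script left them, time stands still between calls to the robot, and variables do not carry over. Pictures are saved under pics/ and viewed, at most 10 in all, crops included, and the job is handed in when it is done.

```bash
ls; mkdir -p pics
python3 - <<'E'
from rig import robot
import cv2
for n in("top","side"):
    im=robot.grab_frame(n); cv2.imwrite(f"pics/{n}0.png",im[:,:,::-1]); print(robot.camera_info(n))
s=robot.get_state();print(s)
E
```

```text
pics
{'fx': 458.44227254704674, 'fy': 458.44227254704674, 'cx': 278.05564169231565, 'cy': 206.66691411076852, 'rvec': array([ 2.18739967, -2.18827619,  0.04293902]), 'tvec': array([0.03589593, 0.55086991, 0.95932429])}
{'fx': 454.21558565620114, 'fy': 454.21558565620114, 'cx': 271.2705514776222, 'cy': 203.95752744281887, 'rvec': array([ 2.07855952, -0.10911747,  0.04748835]), 'tvec': array([-0.53927206,  0.12021831,  1.09641289])}
{'time': 0.1, 'qpos': array([-1.26252095,  0.41789152, -0.01033009,  1.61412339,  0.00465504,
        1.11071283, -0.05298468]), 'joint_vel': array([-0.00029024, -0.00012889,  0.00225915, -0.00151387, -0.00138137,
       -0.00036155,  0.00099735]), 'effort': array([-1.02143607e-03, -8.52590704e+01,  6.38479237e-01, -4.26697290e+01,
       -4.90163150e-02,  1.63303083e-02,  2.88302988e-05]), 'ee_pos': array([0.21404848, 0.58685223, 0.22389795]), 'tool_rot': array([[-9.39459357e-01,  3.42660174e-01, -3.47387753e-04],
       [ 3.42660348e-01,  9.39458765e-01, -1.05548320e-03],
       [-3.53155864e-05, -1.11061957e-03, -9.99999383e-01]]), 'force': array([-0.44766753, -0.56824653, -0.61013688]), 'moment': array([0.02676657, 0.01879057, 0.05048416]), 'grasp_force': 0.0, 'opening': 0.09411385289965428}
```

View pics/top0.png

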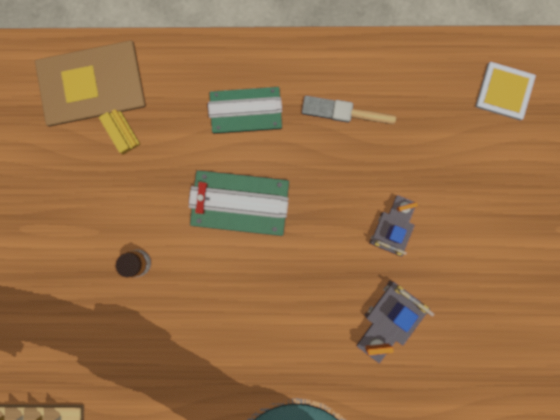

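View pics/side0.png

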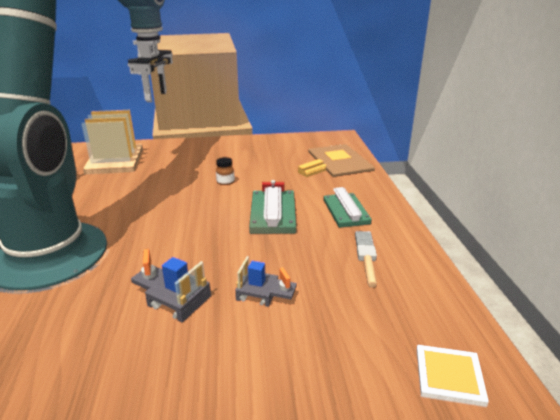

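```bash
python3 - <<'E'
import cv2,numpy as np
t=cv2.imread("pics/top0.png")
a=cv2.resize(t[160:245,180:300],None,fx=5,fy=5,interpolation=cv2.INTER_CUBIC)
b=cv2.resize(t[275:365,350:440],None,fx=5,fy=5,interpolation=cv2.INTER_CUBIC)[:425,:200*2]
b=cv2.resize(t[275:365,350:440],(425,425),interpolation=cv2.INTER_CUBIC)
c=np.hstack([a,b]);c=cv2.resize(c,(800,int(c.shape[0]*800/c.shape[1])));cv2.imwrite("pics/c1.png",c);print(c.shape)
E
cat > h.py <<'E'
import cv2,numpy as np
from rig import robot
def cam(n):
    c=robot.camera_info(n);R=cv2.Rodrigues(np.array(c["rvec"]))[0]
    K=np.array([[c["fx"],0,c["cx"]],[0,c["fy"],c["cy"]],[0,0,1]]);return K,R,np.array(c["tvec"])
def onplane(n,uv,z):
    K,R,t=cam(n);uv=np.atleast_2d(uv).astype(float);C=-R.T@t
    d=np.c_[uv,np.ones(len(uv))]@np.linalg.inv(K).T@R
    return C+d*((z-C[2])/d[:,2])[:,None]
def proj(n,P):
    K,R,t=cam(n);p=(np.atleast_2d(P)@R.T+t)@K.T;return p[:,:2]/p[:,2:]
def mask(im,lo,hi,box=None):
    h=cv2.cvtColor(im,cv2.COLOR_RGB2HSV);m=cv2.inRange(h,np.array(lo),np.array(hi))
    if box:
        k=np.zeros_like(m);x0,y0,x1,y1=box;k[y0:y1,x0:x1]=255;m&=k
    return m
E
```

```text
(331, 800, 3)
```

View pics/c1.png

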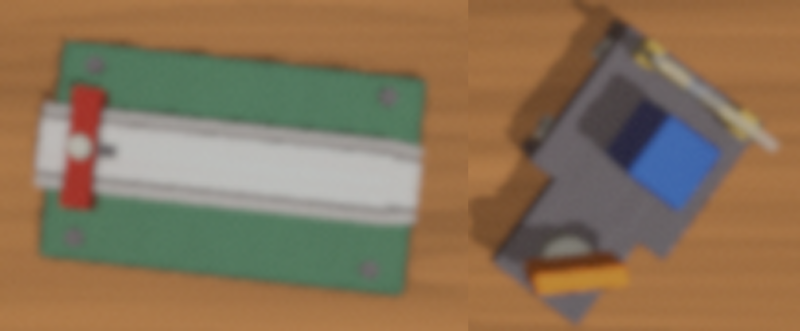

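```bash
cat >> h.py <<'E'
def top_blocks(im,box,zb,zk):
    """blue top centre, orange bar top centre (world)"""
    out=[]
    for lo,hi,z in (((100,130,110),(125,255,255),zb),((5,170,170),(22,255,255),zk)):
        m=mask(im,lo,hi,box)
        n,l,s,c=cv2.connectedComponentsWithStats(m);i=1+np.argmax(s[1:,4])
        cn=max(cv2.findContours((l==i).astype(np.uint8),cv2.RETR_EXTERNAL,cv2.CHAIN_APPROX_NONE)[0],key=len)
        P=onplane("top",cn[:,0],z)[:,:2]*1000
        r=cv2.minAreaRect(P.astype(np.float32))
        print(s[i],c[i],r, onplane("top",c[i],z)[0]);out.append((c[i],r))
    return out
def rail_fit(im):
    box=(175,155,305,250)
    g=mask(im,(60,60,40),(95,255,255),box)
    cn=np.vstack([c[:,0] for c in cv2.findContours(g,cv2.RETR_EXTERNAL,cv2.CHAIN_APPROX_NONE)[0] if len(c)>40])
    r=cv2.minAreaRect((onplane("top",cn,.025)[:,:2]*1000).astype(np.float32));print("base",r)
    a=mask(im,(0,0,110),(179,45,255),box)
    n,l,s,c=cv2.connectedComponentsWithStats(a);i=1+np.argmax(s[1:,4]);print(s[i])
    # centre line: column-wise mid of rail
    pts=[]
    for u in range(215,282):
        v=np.where(l[:,u]==i)[0]; pts.append((u,v.min(),v.max()))
    p=np.array(pts,float);W=onplane("top",np.c_[p[:,0],(p[:,1]+p[:,2])/2],.048)
    up=onplane("top",p[:,:2],.047);lo=onplane("top",p[:,[0,2]],.047)
    k=np.polyfit(W[:,1],W[:,0],1);print("rail: x=%.4f*y+%.4f"%tuple(k),"width",np.mean(up-lo,0),"resid",np.std(W[:,0]-np.polyval(k,W[:,1])))
    print("slopes",np.polyfit(up[:,1],up[:,0],1),np.polyfit(lo[:,1],lo[:,0],1))
    red=mask(im,(0,130,90),(8,255,255),box)|mask(im,(172,130,90),(179,255,255),box)
    cn=max(cv2.findContours(red,cv2.RETR_EXTERNAL,cv2.CHAIN_APPROX_NONE)[0],key=len)
    print("stop",cv2.minAreaRect((onplane("top",cn[:,0],.059)[:,:2]*1000).astype(np.float32)))
E
python3 - <<'E'
from h import *
im=cv2.imread("pics/top0.png")[:,:,::-1].copy()
top_blocks(im,(345,275,440,370),.0775,.067)
rail_fit(im)
E
```

```text
[394 307  23  24 327] [405.21100917 318.56574924] ((328.3973388671875, -213.77435302734375), (33.43419647216797, 37.15239715576172), 53.186668395996094) [ 0.32826471 -0.21383116  0.0775    ]
[369 348  25   6 108] [381.25       350.60185185] ((263.90264892578125, -167.9881591796875), (8.648359298706055, 47.71680450439453), 3.967376470565796) [ 0.26371146 -0.168559    0.067     ]
base ((559.2891235351562, 117.5876693725586), (192.67843627929688, 114.06489562988281), 83.7933349609375)
[ 204  187   84   32 1903]
rail: x=0.1094*y+0.5464 width [0.0463034  0.00016017 0.        ] resid 0.00031513901247274704
slopes [0.11335956 0.56927173] [0.10553822 0.5237454 ]
stop ((547.9945678710938, 194.80604553222656), (24.491214752197266, 14.265600204467773), 0.4962158501148224)
```

Run:
```python
from h import *
im=cv2.imread("pics/top0.png")[:,:,::-1].copy()
for box in ((365,190,425,262),):
  (cb,rb),(ck,rk)=top_blocks(im,box,.0775,.067)
  B=onplane("top",cb,.0775)[0];k=onplane("top",ck,.067)[0];d=B-k;print(np.hypot(*d[:2]),"yaw",np.arctan2(d[1],d[0])-np.pi/2)
a=cv2.resize(im[185:265,360:430],(525,600),interpolation=cv2.INTER_CUBIC)
cv2.imwrite("pics/c2.png",a[:,:,::-1])
s=robot.get_state()
def R(yaw): # tool y along yaw, pointing down
    y=np.array([np.cos(yaw),np.sin(yaw),0]);z=np.array([0,0,-1.]);return np.c_[np.cross(y,z),y,z]
for yaw in (1.12,1.12-np.pi): print(robot.ik(np.array([B[0],B[1],.07]),R(yaw)))
for yaw in (1.46,1.46-np.pi): print(robot.ik(np.array([.54,.0,.1]),R(yaw)),robot.ik(np.array([.56,.17,.1]),R(yaw)))
```

```text
[390 226  15  17 175] [397.02857143 234.04571429] ((493.1138916015625, -200.20294189453125), (24.373533248901367, 28.32563018798828), 67.59059143066406) [ 0.4932361  -0.20015406  0.0775    ]
[400 203  17   7  41] [409.26829268 205.70731707] ((549.618408203125, -225.32858276367188), (6.636971950531006, 33.774696350097656), 10.602479934692383) [ 0.54984037 -0.22793474  0.067     ]
0.06305402539763369 yaw 1.114545684400094
[-0.1894737   0.54704926  0.6544106   1.98171075 -0.47339236  0.76770811
  1.86367922]
[-0.3590336   0.64586547  0.89822877  1.98636213 -0.68251261  0.842696
 -1.09806056]
[-0.37877231  0.4502945   0.39933759  1.94172966 -0.23925515  0.79530441
  1.61346166] [-0.51482358  0.50046624  0.21581755  1.82365588 -0.1394259   0.83214543
  1.22940833]
[-0.67694491  0.55121186  0.7984652   1.95069625 -0.5197057   0.85621195
 -1.2812961 ] [-0.82470916  0.57323242  0.63291174  1.83413846 -0.43115591  0.87509324
 -1.6672519 ]
```

View pics/c2.png

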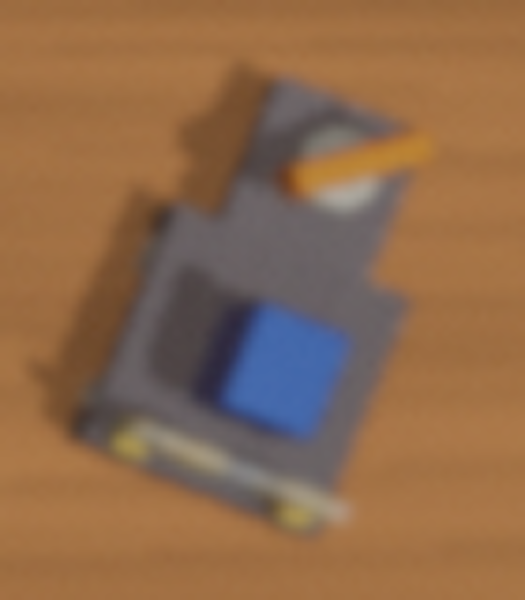

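```bash
cat >> h.py <<'E'
def R(yaw):
    y=np.array([np.cos(yaw),np.sin(yaw),0]);z=np.array([0,0,-1.]);return np.c_[np.cross(y,z),y,z]
YR=np.arctan2(1,.1090); RX=np.array([np.cos(YR),np.sin(YR),0]); RY=np.array([-np.sin(YR),np.cos(YR),0]); RC=np.array([.5593,.1176,0])
def rail(s,l,z): return RC+s*RX+l*RY+np.array([0,0,z])
def st(m=""):
    s=robot.get_state();d=s["ee_pos"]-RC
    print(m,"t%.1f"%s["time"],"ee",s["ee_pos"].round(4),"s,l %.4f %.4f"%(d@RX,d@RY),"F",s["force"].round(1),"M",s["moment"].round(2),"op %.4f gf %.1f"%(s["opening"],s["grasp_force"]));return s
def shot(n,name):
    im=robot.grab_frame(n);cv2.imwrite(f"pics/{name}.png",im[:,:,::-1]);return im
E
python3 - <<'E'
from h import *
B=np.array([.4932,-.2002,0]);y=1.16
s=robot.get_state()
robot.move_linear(s["ee_pos"]+[0,0,.05])
robot.gripper_to(.06)
robot.move_ptp(B+[0,0,.2],R(y))
robot.move_linear(B+[0,0,.058],velocity=.12,threshold=8); st("down")
robot.gripper_to(.0);st("grip")
robot.move_linear(B+[0,0,.058+.07],velocity=.1);st("lift")
robot.move_ptp(rail(-.175,0,.058+.07),R(YR))
robot.move_linear(rail(-.175,0,.058+.032),velocity=.08);st("pre")
t=shot("top","t1");sd=shot("side","s1")
a=cv2.resize(t[160:260,180:360],(800,444),interpolation=cv2.INTER_CUBIC);cv2.imwrite("pics/c3.png",a[:,:,::-1])
b=cv2.resize(sd[150:300,200:400],(800,600),interpolation=cv2.INTER_CUBIC);cv2.imwrite("pics/c4.png",b[:,:,::-1])
E
```

```text
down t5.6 ee [ 0.4936 -0.2003  0.0586] s,l -0.3232 0.0309 F [-0.5  0.7  0.2] M [ 0.01 -0.03  0.01] op 0.0594 gf 0.0
grip t6.2 ee [ 0.4932 -0.2002  0.0581] s,l -0.3231 0.0312 F [-0.3 -0.4  2.5] M [-0.01  0.1  -0.05] op 0.0257 gf 29.9
lift t7.0 ee [ 0.493  -0.1999  0.1275] s,l -0.3228 0.0315 F [ 0.7 -0.1 -6. ] M [0.02 0.06 0.01] op 0.0257 gf 29.9
pre t8.3 ee [ 0.5403 -0.0567  0.0899] s,l -0.1753 -0.0000 F [-1.2 -0.8 -4.9] M [ 0.04  0.07 -0.03] op 0.0255 gf 29.9
```

View pics/c3.png

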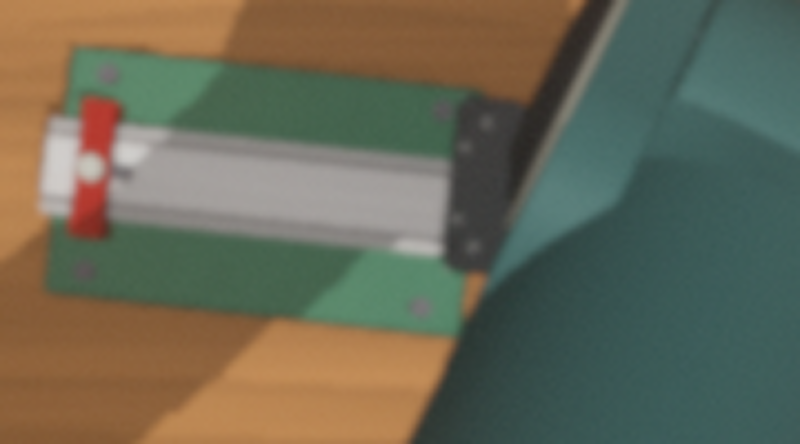

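View pics/c4.png

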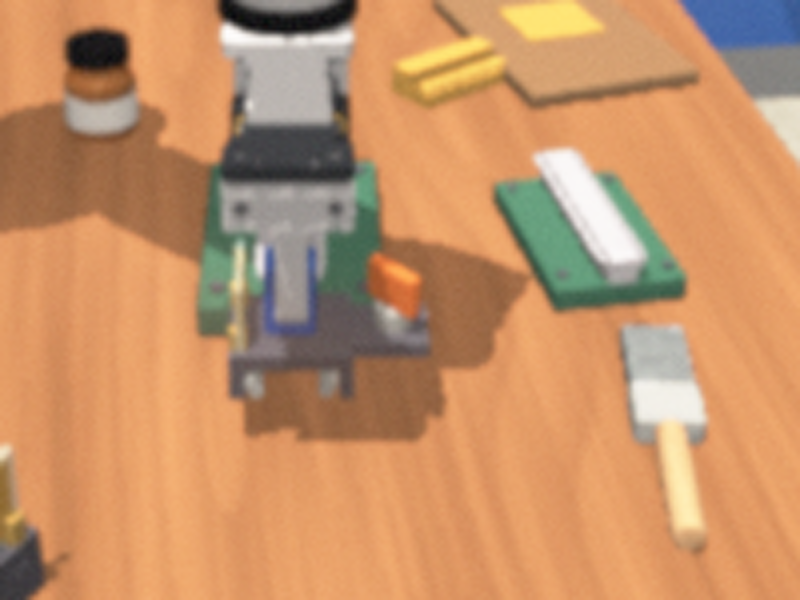

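Run:
```python
from h import *
Z=.0894
robot.move_linear(rail(-.140,0,Z),velocity=.06,threshold=5);st()
for s in np.arange(-.132,-.085,.008):
    h=robot.move_linear(rail(s,0,Z),velocity=.03,threshold=5);S=st(str(h));print("  Fs %.1f Fl %.1f"%(S["force"]@RX,S["force"]@RY))
    if h:break
shot("top","t2")
b=shot("side","s2")
```

```text
t9.2 ee [ 0.5441 -0.0218  0.0894] s,l -0.1402 0.0000 F [ 0.2  0.  -5.7] M [ 0.03  0.03 -0.06] op 0.0261 gf 29.9
False t9.6 ee [ 0.545  -0.0135  0.0894] s,l -0.1319 -0.0000 F [ 0.   0.2 -5.4] M [ 0.02  0.03 -0.02] op 0.0258 gf 29.9
  Fs 0.2 Fl -0.0
False t10.0 ee [ 0.5459 -0.0055  0.0894] s,l -0.1238 -0.0000 F [ 0.3  0.3 -4.9] M [-0.03  0.05  0.05] op 0.0257 gf 29.9
  Fs 0.3 Fl -0.2
False t10.4 ee [0.5467 0.0025 0.0894] s,l -0.1158 0.0000 F [ 0.7 -0.7 -4.6] M [0.03 0.07 0.03] op 0.0260 gf 29.9
  Fs -0.6 Fl -0.7
False t10.8 ee [0.5476 0.0104 0.0894] s,l -0.1078 0.0000 F [ 0.1 -0.3 -5.6] M [ 0.01  0.1  -0.04] op 0.0256 gf 29.9
  Fs -0.3 Fl -0.2
False t11.2 ee [0.5485 0.0184 0.0894] s,l -0.0998 0.0000 F [-0.3  0.1 -5.5] M [ 0.03  0.07 -0.02] op 0.0259 gf 29.9
  Fs 0.0 Fl 0.3
False t11.7 ee [0.5493 0.0263 0.0894] s,l -0.0918 0.0000 F [-0.   0.7 -5.9] M [0.04 0.1  0.01] op 0.0259 gf 29.9
  Fs 0.7 Fl 0.1
```

Run:
```python
from h import *
Z=.0894
print(robot.move_linear(rail(-.015,0,Z),velocity=.05,threshold=6));S=st()
print(robot.move_linear(rail(.05,0,Z),velocity=.015,threshold=7));S=st()
robot.pause(.3);S=st();print("Fs %.1f Fl %.1f"%(S["force"]@RX,S["force"]@RY))
t=shot("top","t3");sd=shot("side","s3")
```

```text
False
 t13.4 ee [0.5576 0.1026 0.0894] s,l -0.0151 0.0001 F [-1.8  1.4 -6.6] M [ 0.31  0.38 -0.11] op 0.0259 gf 29.9
True
 t16.0 ee [0.5619 0.1439 0.0891] s,l 0.0264 0.0003 F [ 1.1 -0.6  3.3] M [-0.07 -0.01 -0.06] op 0.0258 gf 29.9
 t16.3 ee [0.5619 0.1439 0.0891] s,l 0.0264 0.0003 F [1.4 0.7 6.2] M [ 0.11 -0.41 -0.01] op 0.0259 gf 29.9
Fs 0.8 Fl -1.3
```

Run:
```python
from h import *
im=cv2.imread("pics/top0.png")[:,:,::-1].copy();box=(175,155,305,250)
red=mask(im,(0,110,70),(10,255,255),box)|mask(im,(170,110,70),(179,255,255),box)
v,u=np.nonzero(red);P=onplane("top",np.c_[u,v],.059)-RC;s=P@RX;l=P@RY;m=abs(l)<.034
print("stop s",np.percentile(s[m],[2,50,98]),"l",l[m].min(),l[m].max())
S=st();print(robot.move_linear(S["ee_pos"]+[0,0,.0007],velocity=.01));robot.pause(.3);S=st();print(S["force"]@RX)
```

```text
stop s [0.0675813  0.07523363 0.08370164] l -0.03206771310579677 0.03206704604826161
 t16.4 ee [0.5619 0.1438 0.0891] s,l 0.0264 0.0003 F [0.7 0.4 5.8] M [ 0.17 -0.41  0.05] op 0.0260 gf 29.9
False
 t17.1 ee [0.5618 0.1439 0.0897] s,l 0.0264 0.0003 F [ 1.1 -0.3 -4.6] M [-0.04  0.01  0.  ] op 0.0257 gf 29.9
-0.20874323040317347
```

Run:
```python
from h import *
S=st();Z=S["ee_pos"][2]
print(robot.move_linear(rail(.036,.0003,Z),velocity=.008,threshold=7));S=st()
robot.pause(.3);S=st();print("Fs %.1f Fl %.1f"%(S["force"]@RX,S["force"]@RY))
```

```text
t17.1 ee [0.5618 0.1439 0.0897] s,l 0.0264 0.0003 F [ 1.1 -0.3 -4.6] M [-0.04  0.01  0.  ] op 0.0257 gf 29.9
True
 t17.5 ee [0.5614 0.144  0.0892] s,l 0.0264 0.0008 F [ 1.2 -1.7  0.3] M [-0.12 -0.25 -0.04] op 0.0257 gf 29.9
 t17.8 ee [0.5614 0.1439 0.0892] s,l 0.0264 0.0008 F [0.5 0.1 4.1] M [ 0.18 -0.21 -0.07] op 0.0256 gf 29.9
Fs 0.2 Fl -0.5
```

Run:
```python
from h import *
robot.move_linear(rail(.0264,.0003,.0899),velocity=.01);robot.pause(.2);st("up")
for s in (.0284,.0304,.0324,.0344,.0364):
    h=robot.move_linear(rail(s,.0003,.0899),velocity=.02,threshold=11);S=st(str(h));f=S["force"];print("   Fs %.1f Fl %.1f"%(f@RX,f@RY))
    if h or f@RX<-4: break
```

```text
up t18.3 ee [0.5617 0.1439 0.0897] s,l 0.0264 0.0005 F [ 0.1 -0.1 -4.2] M [-0.02  0.01 -0.06] op 0.0262 gf 29.9
False t18.6 ee [0.5618 0.1442 0.0898] s,l 0.0268 0.0004 F [-2.  -8.3 -2.1] M [-2.03  0.55  0.1 ] op 0.0256 gf 29.9
   Fs -8.5 Fl 1.1
```

Run:
```python
from h import *
robot.pause(.4);S=st();print(S["force"]@RX)
if S["force"]@RX>-6:
    robot.move_linear(rail(.0290,.0003,.0899),velocity=.02,threshold=10);robot.pause(.4);S=st();print(S["force"]@RX)
im=shot("side","s4")
for y in (YR+.75+np.pi/2,YR+.75-np.pi/2):
  for d in (0,-.75,-1.5,-1.6): 
    q=robot.ik(rail(.0265,-.06,.086),R(y+d)); print(y+d, None if q is None else q.round(2))
```

```text
t19.0 ee [0.5618 0.1442 0.0898] s,l 0.0268 0.0004 F [-0.7 -9.2 -2.7] M [-2.07  0.51  0.08] op 0.0258 gf 29.9
-9.198212625238373
3.7830212785510624 [-0.96  0.9   1.08  1.71 -0.88  1.1  -2.1 ]
3.0330212785510624 [ 0.    0.62 -0.37  1.68  0.27  0.9   2.56]
2.2830212785510624 [-0.6   0.64  0.46  1.7  -0.35  0.89  2.29]
2.1830212785510623 [-0.62  0.64  0.49  1.7  -0.37  0.89  2.21]
0.6414286249612693 [-0.85  0.77  0.86  1.71 -0.68  0.99  0.91]
-0.10857137503873071 [-0.94  0.86  1.02  1.71 -0.83  1.07  0.26]
-0.8585713750387307 [-1.    0.96  1.17  1.71 -0.96  1.16 -0.4 ]
-0.9585713750387308 [-1.    0.97  1.18  1.71 -0.98  1.17 -0.49]
```

Run:
```python
from h import *
robot.gripper_to(.05);st("rel")
S=robot.get_state();p=S["ee_pos"]
robot.move_linear(p+[0,0,.09],velocity=.15)
y0=YR+.75-np.pi/2
K=rail(.0268,-.0596,.086)
robot.move_ptp(K+[0,0,.09],R(y0));st("above")
robot.gripper_to(.035)
sd=shot("side","s5")
b=cv2.resize(sd[120:270,200:400],(800,600),interpolation=cv2.INTER_CUBIC);cv2.imwrite("pics/c5.png",b[:,:,::-1])
```

```text
rel t19.6 ee [0.5621 0.146  0.0899] s,l 0.0285 0.0003 F [-0.   0.   1.1] M [0.03 0.02 0.07] op 0.0502 gf 0.0
above t21.1 ee [0.6209 0.1376 0.1751] s,l 0.0266 -0.0591 F [ 0.3 -0.5  0. ] M [-0.09 -0.02  0.02] op 0.0501 gf 0.0
```

View pics/c5.png

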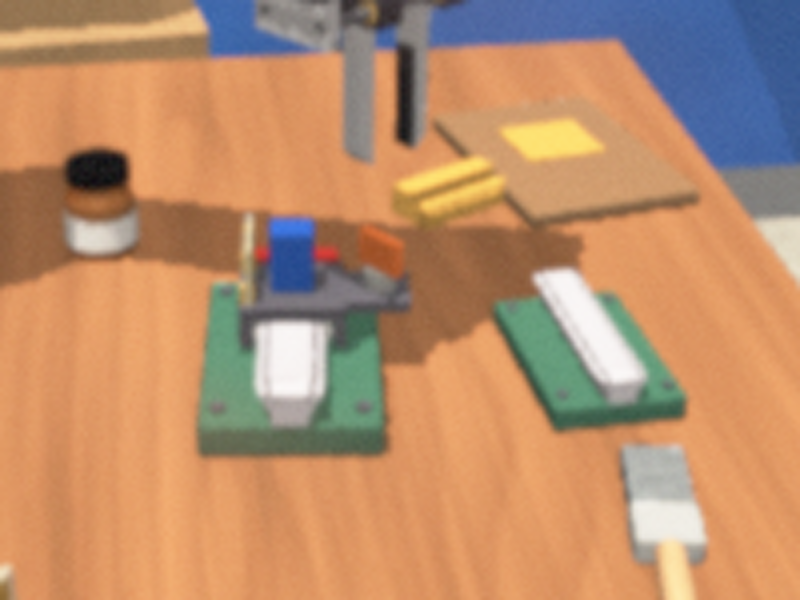

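Run:
```python
from h import *
y0=YR+.75-np.pi/2;K=rail(.0268,-.0596,.086)
h=robot.move_linear(K,velocity=.1,threshold=8);S=st("down %s"%h)
if not h:
    robot.gripper_to(0);S=st("grip")
    P=S["ee_pos"]
    P=np.array([*K[:2],P[2]])
    for d in np.arange(.1,1.56,.1):
        robot.move_ptp(P,R(y0-d));
        if int(round(d*10))%3==0 or d>1.05:
            S=st("%.2f"%d)
            Y=S["tool_rot"][:,1];print("   actual d %.3f"%((y0-np.arctan2(Y[1],Y[0]))))
        if S["opening"]<.005: break
```

```text
down False t22.6 ee [0.6218 0.1378 0.0866] s,l 0.0268 -0.0600 F [ 0.3  0.8 -0.2] M [-0.03  0.01 -0.01] op 0.0350 gf 0.0
grip t23.0 ee [0.6214 0.1378 0.0862] s,l 0.0268 -0.0596 F [-1.4 -0.2  2.3] M [-0.19  0.35 -0.03] op 0.0203 gf 30.0
0.30 t23.8 ee [0.6214 0.1375 0.0861] s,l 0.0265 -0.0595 F [-2.8 -3.6  0.7] M [-0.94  0.64  0.07] op 0.0205 gf 30.0
   actual d 0.295
0.60 t24.5 ee [0.6211 0.1375 0.086 ] s,l 0.0265 -0.0593 F [-5.1 -3.8  0.9] M [-1.07  1.14  0.08] op 0.0203 gf 30.0
   actual d 0.596
0.90 t25.3 ee [0.6209 0.1375 0.086 ] s,l 0.0265 -0.0591 F [-6.1 -4.9  2.6] M [-1.13  1.67  0.06] op 0.0203 gf 30.0
   actual d 0.896
1.10 t25.8 ee [0.6209 0.1373 0.086 ] s,l 0.0263 -0.0591 F [-6.8 -5.2  3. ] M [-1.27  1.79  0.05] op 0.0206 gf 30.0
   actual d 1.097
1.20 t26.0 ee [0.6209 0.1372 0.0861] s,l 0.0262 -0.0591 F [-7.3 -5.1  5.1] M [-1.37  1.92  0.08] op 0.0201 gf 30.0
   actual d 1.197
1.30 t26.3 ee [0.6209 0.1371 0.0861] s,l 0.0261 -0.0591 F [-7.3 -5.4  5.1] M [-1.49  1.96  0.14] op 0.0206 gf 30.0
   actual d 1.297
1.40 t26.5 ee [0.6208 0.1371 0.0861] s,l 0.0260 -0.0591 F [-9.  -5.4  5.9] M [-1.51  2.16  0.16] op 0.0200 gf 30.0
   actual d 1.397
1.50 t26.8 ee [0.6214 0.1377 0.0863] s,l 0.0267 -0.0596 F [-3.4 -3.   4.6] M [-0.83  1.05 -0.11] op 0.0201 gf 30.0
   actual d 1.496
```

Run:
```python
from h import *
robot.gripper_to(.05)
S=robot.get_state();robot.move_linear(S["ee_pos"]+[0,0,.1],velocity=.15)
S=robot.get_state();robot.move_ptp(np.array([.42,-.12,.25]),R(0.));st()
t=shot("top","t6");sd=shot("side","s6")
a=cv2.resize(t[160:250,180:300],(800,600),interpolation=cv2.INTER_CUBIC)
cv2.imwrite("pics/c6.png",a[:,:,::-1])
```

```text
t29.5 ee [ 0.4206 -0.1194  0.2501] s,l -0.2506 0.1122 F [-0.8 -0.3 -0.1] M [-0.03  0.06 -0.01] op 0.0498 gf 0.0
```

View pics/c6.png

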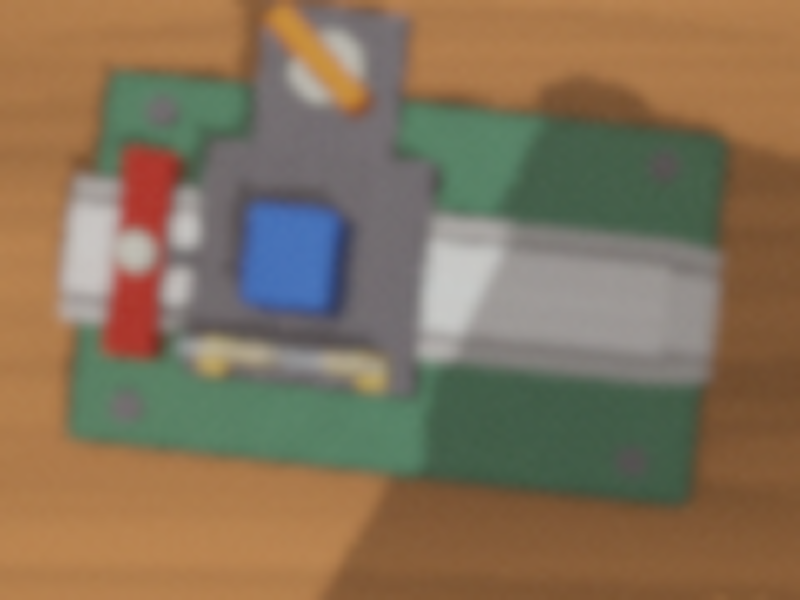

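Run:
```python
from h import *
im=cv2.imread("pics/top0.png")
im=cv2.imread("pics/t6.png")[:,:,::-1].copy()
m=mask(im,(5,130,110),(22,255,255),(216,155,240,182))
v,u=np.nonzero(m);P=onplane("top",np.c_[u,v],.098)[:,:2];c=P.mean(0);w,V=np.linalg.eigh(np.cov((P-c).T));a=np.arctan2(V[1,1],V[0,1])%np.pi
cr=np.r_[c,0]-RC
print(len(u),"bar centre s,l",cr@RX,cr@RY,"len~",np.sqrt(12*w[1]),"angle",a,"knob",.75+YR-a)
b=mask(im,(100,130,90),(125,255,255),(210,185,236,210));v,u=np.nonzero(b);d=onplane("top",[[u.mean(),v.mean()]],.1085)[0]-RC
print(len(u),"block s,l",d@RX,d@RY)
```

```text
229 bar centre s,l 0.026712073181045952 -0.07366900276762385 len~ 0.045814746453037104 angle 1.5502105129646446 knob 0.6620144387915212
199 block s,l 0.022122999195496297 -0.0006639048574863294
```

Run:
```python
from h import *
im=cv2.imread("pics/t6.png")[:,:,::-1].copy()
m=mask(im,(5,175,120),(22,255,255),(219,158,237,178))
v,u=np.nonzero(m);c=np.c_[u,v].astype(float);r=cv2.minAreaRect((onplane("top",c,.098)[:,:2]*1000).astype(np.float32))
P=onplane("top",c,.098)[:,:2];w,V=np.linalg.eigh(np.cov(P.T));a=np.arctan2(V[1,1],V[0,1])%np.pi;d=np.r_[P.mean(0),0]-RC
print(len(u),r,"bar s,l",d@RX,d@RY,"len",np.sqrt(12*w),"knob",.75+YR-a)
# profile along rail at several lateral offsets, z=.060
for l in (-.02,-.012,0,.012,.02):
    s=np.arange(.045,.085,.001);P=np.array([rail(q,l,.060) for q in s]);uv=proj("top",P).astype(np.float32)
    p=cv2.remap(im,uv[:,0],uv[:,1],cv2.INTER_LINEAR)[:,0] if 0 else cv2.remap(im,uv[None,:,0],uv[None,:,1],cv2.INTER_LINEAR)[0]
    print(l," ".join("%d:%d/%d"%(q*1000,x[0],x[1]) for q,x in zip(s[::2],p[::2])))
```

```text
8 ((621.2374877929688, 133.4241485595703), (33.52948760986328, 1.4395588636398315), 42.519248962402344) bar s,l 0.023999808468760785 -0.06096412453369636 len [0.00202032 0.05066032] knob 1.472606984552506
-0.02 45:87/83 47:93/87 49:102/96 51:110/103 53:113/106 55:115/108 57:118/113 59:125/124 61:137/136 63:143/140 65:140/128 67:138/100 69:152/70 71:167/55 73:173/56 75:174/54 77:174/55 79:173/57 81:169/68 83:161/98 85:153/130
-0.012 45:79/85 47:88/83 49:99/92 51:108/101 53:112/106 55:116/110 57:130/126 59:157/153 61:178/174 63:184/179 65:175/163 67:163/131 69:162/90 71:167/63 73:171/56 75:173/56 77:173/57 79:173/62 81:173/83 83:175/122 85:180/157
0 45:81/88 47:90/87 49:100/94 51:108/102 53:112/105 55:112/105 57:112/105 59:114/108 61:118/113 63:119/114 65:122/109 67:133/102 69:148/105 71:163/133 73:177/165 75:187/182 77:190/187 79:190/186 81:188/182 83:186/176 85:191/182
0.012 45:107/104 47:111/105 49:112/107 51:113/108 53:113/108 55:115/109 57:126/120 59:148/144 61:173/169 63:185/180 65:178/171 67:163/140 69:160/94 71:168/62 73:172/56 75:173/57 77:173/57 79:173/62 81:174/87 83:177/129 85:184/164
0.02 45:95/88 47:97/89 49:100/92 51:100/92 53:98/90 55:97/90 57:101/94 59:111/106 61:124/120 63:133/127 65:138/120 67:144/97 69:155/71 71:166/58 73:170/55 75:171/54 77:171/54 79:170/59 81:167/74 83:165/108 85:166/143
```

Run:
```python
from h import *
y=YR-.75-np.pi/2;K=rail(.0255,-.060,.094)
robot.gripper_to(.04)
robot.move_ptp(K+[0,0,.09],R(y-0.0))
h=robot.move_linear(K,velocity=.1,threshold=8);st("down %s"%h)
if not h:
    robot.gripper_to(0);S=st("grip");P=S["ee_pos"]
    for d in (-.08,.0,.05,.1):
        if d<0: continue
        robot.move_ptp(P,R(y-d));S=st("%.2f"%d);Y=S["tool_rot"][:,1];print("   d %.3f"%(y-np.arctan2(Y[1],Y[0])))
```

```text
down False t32.3 ee [0.622  0.1364 0.0946] s,l 0.0255 -0.0603 F [ 1.2 -0.5  0.5] M [-0.03  0.14 -0.01] op 0.0400 gf 0.0
grip t32.9 ee [0.6212 0.1372 0.0941] s,l 0.0262 -0.0594 F [-6.   3.4  4.5] M [0.79 1.39 0.21] op 0.0088 gf 30.0
0.00 t33.1 ee [0.6211 0.1373 0.0941] s,l 0.0263 -0.0593 F [-2.1  0.9  1.6] M [-0.    0.68  0.27] op 0.0085 gf 30.0
   d -0.000
0.05 t33.4 ee [0.6212 0.1372 0.0941] s,l 0.0262 -0.0594 F [-3.4  0.5  3.3] M [0.11 0.97 0.43] op 0.0090 gf 30.3
   d 0.049
0.10 t33.6 ee [0.6211 0.1373 0.0941] s,l 0.0263 -0.0594 F [-3.4  1.1  4.1] M [0.11 1.03 0.59] op 0.0096 gf 31.6
   d 0.098
```

Run:
```python
from h import *
robot.gripper_to(.04)
S=robot.get_state();robot.move_linear(S["ee_pos"]+[0,0,.11],velocity=.15)
robot.move_ptp(np.array([.42,-.12,.25]),R(0.));st()
t=shot("top","t7");sd=shot("side","s7")
a=np.hstack([cv2.resize(t[150:250,180:300],(480,400),interpolation=cv2.INTER_CUBIC),cv2.resize(sd[150:250,240:320],(320,400),interpolation=cv2.INTER_CUBIC)])
cv2.imwrite("pics/c7.png",a[:,:,::-1])
```

```text
t36.4 ee [ 0.4206 -0.1195  0.2501] s,l -0.2507 0.1122 F [ 0.4  0.2 -0.4] M [-0.08  0.02 -0.01] op 0.0401 gf 0.0
```

View pics/c7.png

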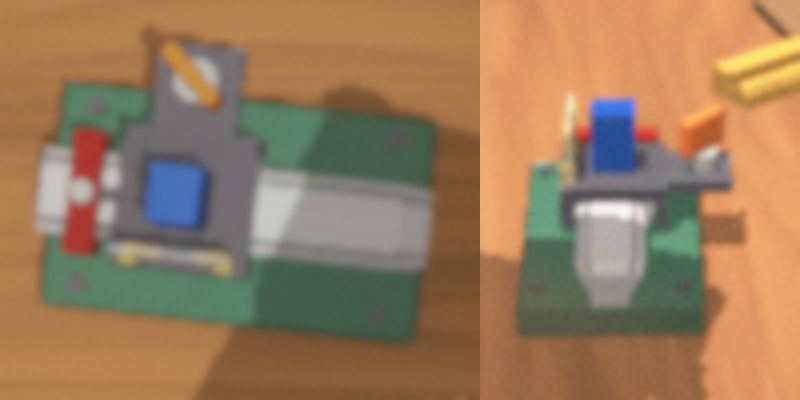

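The carriage sits square on the rail, with its front at the stop's buffer screw (about (118,185) in the crop). The knob bar, from (165,45) to (215,105), is at its tight angle, and the gripper is clear.

```bash
python3 -c "
from rig import robot
print(robot.sign_off())"
```

```text
the job is handed in; nothing more can be done
None
```

The carriage is on the dovetail and was pressed home on the buffer screw with about 9 N, the knob is turned to its end stop, the gripper is clear, and I handed the job in at about 36 s; no verdict came back.

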